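Open the green fume-filter pot on the resin bench

ROBOT

A 7-joint arm with a two-finger parallel gripper is mounted at the origin on the work surface. World frame = base frame: x ahead of the robot, y to its left, z up, the work surface at z = 0. Lengths are in m, angles in degrees, forces in N, time in s.
With the tool pointing down it reaches from about 0.35 to 0.775 m from the base axis. Payload 3.1 kg.
Tool frame: the origin (TCP) lies on the centre line of the jaws, within the pads' length; the fingertips stand 17 mm ahead of it and the grasp point (between the pads) lies 2 mm behind it (robot.tip_reach is the distance from the TCP to the fingertips, in m); z points along the fingers, y is the line along which they close (so a half turn about z gives the same grasp; the last joint's range is limited). The gripper opens to 85 mm and grips with 20 to 120 N. Pads are 22 mm wide; open, the fingers measure 114 mm over their backs; the gripper's body (76 mm by 85 mm) begins 54 mm behind the grasp point. The pads swing forward as they close: fully open they stand 13 mm farther back than shut.
Start: joints at [69.288, 17.813, 0.802, 86.603, -0.252, 75.585, -1.558], TCP at [0.173, -0.522, 0.248] pointing down, gripper open.
Joint ranges: [-154.91, 154.91], [-16.99, 109.72], [-72.82, 74.43], [7.12, 147.25], [-82.49, 262.49], [11.32, 116.49], [-174.64, 174.64]. Speed limits (degrees/s): [159.86, 159.86, 180, 180, 180, 180, 180].

INTERFACE

Orientations are given as [roll, pitch, yaw] about the fixed x, y, z axes, in that order (R = Rz(yaw) Ry(pitch) Rx(roll)).
In Python, from station import robot, fingers, vision, workorder, recognise gives the robot as it stands. Calls block until the motion is done:
- robot.move_to(position, orientation): joint-space move of the TCP to a pose.
- robot.line_to(position, orientation=None, velocity=0.15, f_stop=None): straight line of the TCP; orientation=None keeps the orientation; velocity is the mean speed in m/s. With f_stop (N) it stops when the force on the tool has changed by that much, and returns True; else False.
- robot.move_j(angles): joint-space move.
- fingers.gripper_to(opening, force=None): opening from 0.0 (shut) to 1.0 (fully open); force is the grip in N (None keeps the last); returns when the fingers have stopped.
- robot.pause(seconds).
- robot.inverse_kinematics(position, orientation): joint angles nearest the present ones, or None.
- vision.grab_frame(name): name is "scene" or "side" or "wrist"; returns the picture (384x512x3 uint8, red, green, blue); there is no depth.
- vision.calibration(name): a dict with "mtx" (3x3 intrinsics, pixels), "extrinsics" (4x4, takes a point from world to camera coordinates); the wrist camera has in their place "T_tool_cam" (4x4, takes a point from camera to tool coordinates, whose origin is the TCP and whose axes are the flange's). Camera axes: x right, y up, looking along -z (the intrinsics and any distortion apply to the point x, -y, -z); pixel columns grow to the right and rows downward; lengths in m; the calibration is good to about 2 mm. A picture is of the moment at which its call begins: read the wrist's pose just before it. calibration takes no time and is no camera call.
A pose or a line that the arm cannot do raises robot.PlanningError and nothing moves.
- workorder.close_job(): hands the job in; it is judged then, once.
Trained networks look in the newest picture that a camera, given by its name, has taken for a name from the list of things; names that differ only in an ending like _2 or _b are one class to them, and where a whole thing is asked for, a point or a joint stands for the part that bears it (a point fixed in the world has none). Each returns a list of dicts, best first, with "p" (0 to 1); they miss things now and then, are a little off and sometimes report something else, mostly with a low value. They report only what shows in the picture. A call takes as long as a camera call.
- recognise(label, camera): "rect" ([centre column, centre row, width, height] in pixels, round what is visible of it).
Readings, each from a call of its own:
- robot.current_time_s(): time.
- robot.current_joint_positions(): joint angles.
- robot.current_dq(): joint speeds.
- robot.current_joint_torque(): joint torques, N m.
- robot.current_tool_pos(): TCP position.
- robot.current_eef_rot(): TCP orientation.
- robot.current_contact_force(): force on the tool from outside, world axes, zero at the start.
- robot.current_torque(): the same for the moment, N m.
- robot.current_finger_gap(): opening from 0.0 (shut) to 1.0 (fully open).
- robot.current_gripper_force(): force on a finger pad.
Only numpy, scipy, OpenCV 4.12 (cv2) and the standard library are available. Lean on these libraries where they do the work, as an engineer would, in place of code of your own. Each camera call takes 0.05 s, during which the arm holds its last target. There are 200 camera calls.

TASK

The filter in the fume-filter pot with the green cover is due for changing. Take the green cover's bar, turn it a quarter turn anticlockwise (seen from above) to free it from its hooks, lift it off, set it down upright in the middle of the round wooden board and let go; do not drop it. Leave the blue cover alone.

Things in the scene. Friction and masses are not known exactly. Their poses are not given: they have to be found in the camera images.
- green_cover: Green bayonet cover, 160 g, loose, locked on its pot. Disc 80 mm wide; two tabs along +x and -x reach 50 mm from the axis (16 wide, 6 thick). Black grip bar across the top along x: 60 long, 14 wide (y), from 18 to 50 mm above the origin. Spigot below, 68 mm wide, 10 deep. Origin: on the axis, at the spigot's flat underside, on which it stands; seated, it is 70 mm above the bench. z up.
- green_pot: White pot, green band, bolted down; 120 mm wide, rim 80 high, bore 74. Outlet stub at +x. Two hooks (top at 96 mm) near +x and -x, 2.5 mm above the cover's tabs. Locked: cover x along pot x (within 4 deg); clockwise blocked after some 5 deg. Turned 57 to 123 deg anticlockwise (white rim marks at 90) it lifts straight out; little friction, no spring. Origin: on the axis at bench level.
- board: Round wooden board, 190 mm across, 18 mm thick, fixed on the bench. Origin at the centre of its underside, at bench level.
- blue_cover: Blue bayonet cover of the other pot, same shape, size and origin as the green one, locked on an identical pot with a blue band. To be left alone.

How it is judged:
By the outcome, as a careful person would: the job done as asked, in the order asked, and still so for the second after the job is handed in, with the robot touching nothing.
It also fails if it takes over 45 s, if anything falls off the work surface, if the arm or the gripper's body presses on something with over 40 N, if the wrist force passes 120 N, or if a joint passes its speed limit or range.

## Working session

There is one attempt and no reset: what is moved stays moved. The work goes in short steps, each a Python script; the robot and the scene stay as the last script left them, time stands still between calls to the robot, and variables do not carry over. Pictures are saved under pics/ and viewed, at most 10 in all, crops included, and the job is handed in when it is done.

```bash
mkdir -p pics; cat > h.py <<'E'
import numpy as np, cv2
from station import robot, fingers, vision, workorder, recognise
def grab(n,f=None):
    im=vision.grab_frame(n)
    if f: cv2.imwrite('pics/'+f,cv2.cvtColor(im,cv2.COLOR_RGB2BGR))
    return im
from scipy.spatial.transform import Rotation as R
def cam(n):
    c=vision.calibration(n)
    if n=='wrist':
        T=np.eye(4);T[:3,:3]=R.from_euler('xyz',robot.current_eef_rot(),degrees=True).as_matrix();T[:3,3]=robot.current_tool_pos()
        M=T@np.array(c['T_tool_cam'])
    else: M=np.linalg.inv(c['extrinsics'])
    return c,M
def p2w(c,M,uv,z):
    d=c.get('dist',None)
    p=cv2.undistortPoints(np.array([[uv]],float),np.array(c['mtx']),None if d is None else np.array(d))[0,0]
    r=M[:3,:3]@np.array([p[0],-p[1],-1]);o=M[:3,3]
    return o+r*(z-o[2])/r[2]
E
python3 - <<'E'
from h import *
for n in ['scene','side']:
    c,M=cam(n); print(n,c.keys(),M[:3,3].round(3)); im=grab(n,n+'0.png')
    for l,z in [('green_cover',.1),('blue_cover',.1),('green_pot',.04),('board',.018)]:
        for d in recognise(l,n)[:2]: print(l,d,p2w(c,M,d['rect'][:2],z).round(3))
print(vision.calibration('wrist'),robot.current_eef_rot())
a=cv2.imread('pics/scene0.png');b=cv2.imread('pics/side0.png')
cv2.imwrite('pics/both0.png',cv2.resize(np.vstack([a,b]),(400,600)) if 0 else cv2.resize(np.hstack([a,b]),(800,300)))
E
```

```text
scene dict_keys(['mtx', 'extrinsics']) [ 0.946 -0.12   0.782]
green_cover {'rect': [373.8, 152.1, 34.3, 31.9], 'p': 0.78} [0.524 0.302 0.1  ]
blue_cover {'rect': [118.8, 202.0, 39.7, 33.6], 'p': 0.64} [ 0.475 -0.266  0.1  ]
green_pot {'rect': [371.8, 168.0, 61.5, 71.2], 'p': 0.84} [0.529 0.312 0.04 ]
board {'rect': [240.8, 215.6, 81.1, 70.5], 'p': 0.94} [ 0.543 -0.022  0.018]
side dict_keys(['mtx', 'extrinsics']) [ 0.363 -0.532  0.79 ]
green_cover {'rect': [235.8, 91.1, 32.3, 24.7], 'p': 0.9} [0.524 0.293 0.1  ]
blue_cover {'rect': [274.6, 307.9, 45.8, 39.9], 'p': 0.61} [ 0.46  -0.279  0.1  ]
green_pot {'rect': [239.3, 105.2, 55.4, 57.2], 'p': 0.74} [0.534 0.306 0.04 ]
board {'rect': [274.8, 207.3, 86.4, 72.7], 'p': 0.94} [ 0.537 -0.024  0.018]
{'mtx': array([[315.09518076,   0.        , 256.39076746],
       [  0.        , 315.09518076, 188.70584704],
       [  0.        ,   0.        ,   1.        ]]), 'T_tool_cam': array([[-7.85099677e-04,  9.44083344e-01,  3.29705965e-01,
         8.55117489e-02],
       [ 9.99999644e-01,  6.39126298e-04,  5.51130172e-04,
         3.72733063e-04],
       [ 3.09589063e-04,  3.29706280e-01, -9.44083510e-01,
        -1.24767881e-01],
       [ 0.00000000e+00,  0.00000000e+00,  0.00000000e+00,
         1.00000000e+00]])} [-1.79995876e+02 -1.37777801e-03  1.83246243e+01]
```

View pics/scene0.png

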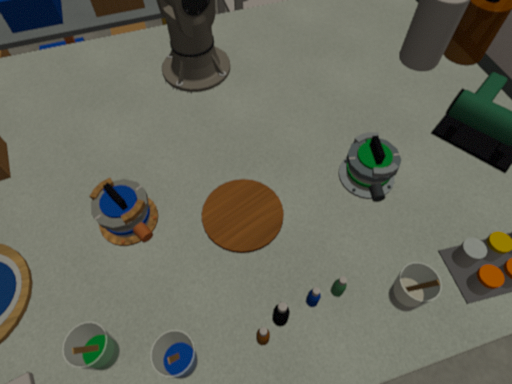

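The green pot is at about (374,160) px, with its stub pointing to (378,192). The board is at (241,215) and the blue cover at (120,198). I'll hover over the green pot and the board for close views.

```bash
python3 - <<'E'
from h import *
c,M=cam('scene'); print('stub',p2w(c,M,(378,192),.05).round(3))
robot.move_to([.54,-.022,.28],[180,0,60])
c,M=cam('wrist'); grab('wrist','wb.png')
for d in recognise('board','wrist')[:2]: print('board',d,p2w(c,M,d['rect'][:2],.018).round(4))
robot.move_to([.525,.298,.27],[180,0,90])
c,M=cam('wrist'); grab('wrist','wg.png')
for d in recognise('green_cover','wrist')[:2]: print(d,p2w(c,M,d['rect'][:2],.1).round(4))
for d in recognise('green_pot','wrist')[:2]: print(d,p2w(c,M,d['rect'][:2],.05).round(4))
print(robot.current_joint_positions(),robot.current_time_s())
for y in (-90,-45,0,45,90,135,180): print(y,robot.inverse_kinematics([.525,.298,.12],[180,0,y]))
a=cv2.imread('pics/wb.png');b=cv2.imread('pics/wg.png')
E
```

```text
stub [0.599 0.288 0.05 ]
board {'rect': [251.6, 140.3, 149.5, 154.4], 'p': 0.8} [ 0.5417 -0.0098  0.018 ]
{'rect': [254.5, 155.1, 85.6, 79.1], 'p': 0.93} [0.5252 0.3115 0.1   ]
[ -1.00379755  31.10428655 -49.06725031  73.8412694   23.14286944
  85.04478877 -48.00514826] 4.1833
-90 [  9.61206771  50.45344615 -72.19816069  86.42133691  48.47264683
  78.7234126  113.92283863]
-45 [ -18.334302     30.89645748  -18.81785753   87.54135401   10.68120202
   63.33435098 -174.47251817]
0 [ -12.40379733   32.38708546  -27.86320791   87.28258632   16.12398498
   64.34380039 -133.5950914 ]
45 [ -6.56691462  34.58354695 -37.25417863  87.03630985  22.1149522
  65.88181658 -93.04730868]
90 [ -1.58287121  37.29122316 -45.93224901  86.83473737  28.03220849
  67.86350478 -52.3436744 ]
135 [  2.7019346   40.5955933  -54.2571428   86.66929721  34.09841025
  70.40576542 -11.62386999]
180 [  6.84624961  45.36546174 -63.82868183  86.5174246   41.55958978
  74.30007796  28.32736271]
```

View pics/wg.png

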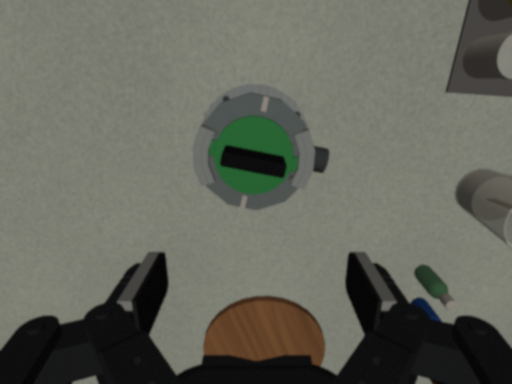

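View pics/wb.png

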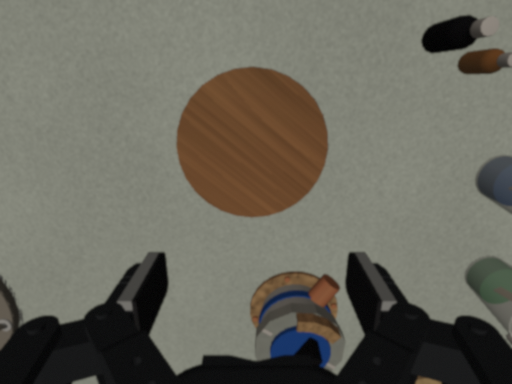

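The close view shows the bar running from (222,155) to (285,168), about −11° in world, and the stub at (321,158). The wrist estimates sit about 12 mm along tool +x from the fixed cameras' estimates, so I'll look again with the yaw turned to cancel that bias.

```bash
cat >> h.py <<'E'
def bar(im,c,M):
    h=cv2.cvtColor(im,cv2.COLOR_RGB2HSV)
    g=((h[...,0]>50)&(h[...,0]<75)&(h[...,1]>120)&(h[...,2]>50)).astype(np.uint8)
    n,l,s,ce=cv2.connectedComponentsWithStats(g); i=1+np.argmax(s[1:,4])
    cn,_=cv2.findContours((l==i).astype(np.uint8),cv2.RETR_EXTERNAL,cv2.CHAIN_APPROX_NONE)
    hull=cv2.convexHull(np.vstack(cn)); e=cv2.minEnclosingCircle(hull)
    m=np.zeros(g.shape,np.uint8); cv2.drawContours(m,[hull],-1,1,-1)
    k=(m>0)&(im.max(2)<40)
    pts=np.argwhere(k)[:,::-1].astype(np.float32)
    r=cv2.minAreaRect(pts)
    b=cv2.boxPoints(r); w=np.array([p2w(c,M,q,.118)[:2] for q in b])
    L=w[1]-w[0];W=w[2]-w[1]
    if np.linalg.norm(L)<np.linalg.norm(W): L,W=W,L
    a=np.degrees(np.arctan2(L[1],L[0])); a=(a+90)%180-90
    print('disc px',np.round(e[0],1),round(e[1],1),'disc w',p2w(c,M,e[0],.088).round(4),'bar c',w.mean(0).round(4),'ang',round(a,1),'len',np.linalg.norm(L).round(4),np.linalg.norm(W).round(4))
E
python3 - <<'E'
from h import *
for yaw in (79,-11):
    robot.move_to([.525,.303,.24],[180,0,yaw])
    c,M=cam('wrist'); print(robot.current_tool_pos(),robot.current_eef_rot())
    im=grab('wrist','wg%d.png'%yaw); bar(im,c,M)
    for d in recognise('green_cover','wrist')[:2]: print(d,p2w(c,M,d['rect'][:2],.1).round(4))
print(robot.current_joint_positions(),robot.current_time_s())
E
```

```text
[0.52513549 0.30143438 0.23940253] [-1.79946478e+02  1.33705186e-01  7.90939780e+01]
disc px [253.5 172. ] 48.5 disc w [0.5236 0.3063 0.088 ] bar c [0.5248 0.3109] ang -10.9 len 0.0572 0.0197
{'rect': [254.1, 167.4, 97.4, 88.4], 'p': 0.92} [0.5257 0.3136 0.1   ]
[0.52505285 0.30318187 0.24035763] [-1.79971690e+02 -1.71255502e-02 -1.09270003e+01]
disc px [252.8 176. ] 42.3 disc w [0.5269 0.3062 0.088 ] bar c [0.5297 0.3056] ang -10.8 len 0.059 0.0119
{'rect': [253.5, 179.9, 84.2, 95.2], 'p': 0.91} [0.5268 0.3055 0.1   ]
[ -13.75852312   27.16801374  -27.21452758   77.08746404   12.28817857
   78.6312145  -141.75339781] 5.9917
```

View pics/wg-11.png

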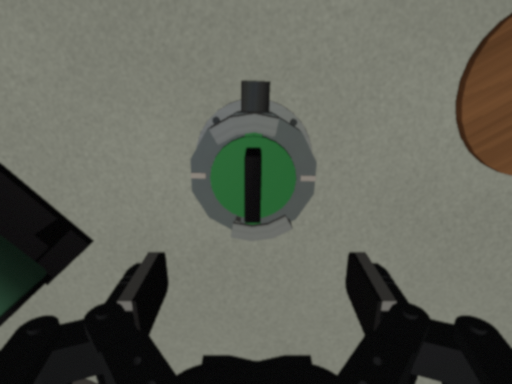

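The cover axis is at about (0.523, 0.306) with the bar at −11°, and the bar is centred at (253,185) px as expected. Next: grip the bar.

```bash
python3 - <<'E'
from h import *
fingers.gripper_to(.6)
robot.move_to([.5233,.306,.18],[180,0,-10.9]); robot.pause(.3)
f0=np.array(robot.current_contact_force())
print(robot.line_to([.5233,.306,.109],velocity=.06,f_stop=6)); robot.pause(.2)
print(robot.current_tool_pos(),np.array(robot.current_contact_force())-f0)
fingers.gripper_to(0,50); robot.pause(.2)
print(robot.current_finger_gap(),robot.current_gripper_force(),robot.current_tool_pos(),np.array(robot.current_contact_force())-f0,robot.current_torque(),robot.current_time_s())
grab('scene','s1.png'); a=cv2.imread('pics/s1.png')[70:230,270:490]; a=cv2.resize(a,None,fx=3,fy=3); cv2.imwrite('pics/s1c.png',a)
E
```

```text
False
[0.52344655 0.30617166 0.10935016] [-0.0292118   0.90156635  0.91046159]
0.15766796738066732 49.33128297328949 [0.52345871 0.30615504 0.10921183] [0.01992762 0.38952247 1.72685551] [ 0.04699255 -0.0379015  -0.05795944] 9.2333
```

View pics/s1c.png

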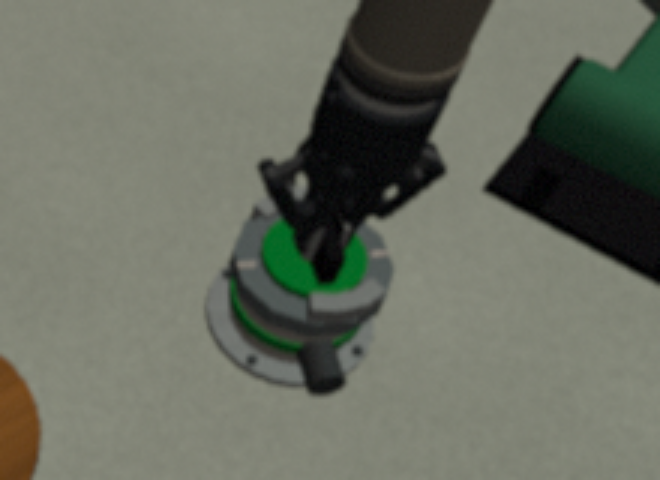

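The jaws hold the bar at (320,255) in the crop, and the gap of about 13.4 mm matches the bar. Now turn it 90° anticlockwise.

```bash
python3 - <<'E'
from h import *
p=list(robot.current_tool_pos())
for k in range(1,10):
    robot.move_to(p,[180,0,-10.9+10*k])
    f=np.array(robot.current_contact_force());t=np.array(robot.current_torque())
    print(k,f.round(1),t.round(2),np.round(robot.current_eef_rot()[2],1))
    if np.linalg.norm(f)>20 or abs(t[2])>1.5: print('STOP');break
robot.pause(.2)
print(robot.current_tool_pos(),robot.current_contact_force(),robot.current_finger_gap(),robot.current_time_s())
E
```

```text
1 [-0.9 -0.3  1.5] [-0.02  0.    0.06] -1.1
2 [-0.2  1.2  0.2] [ 0.01 -0.06  0.07] 8.8
3 [-0.3  0.9  0.3] [ 0.02 -0.04  0.07] 18.7
4 [ 0.3 -0.   1.5] [ 0.01 -0.03  0.07] 28.7
5 [0.6 0.1 0.9] [ 0.06 -0.03  0.  ] 38.7
6 [0.2 0.  1.6] [ 0.01 -0.04  0.05] 48.7
7 [-0.1 -0.2  2. ] [-0.04 -0.03  0.12] 58.7
8 [-0.7  0.1  1.1] [ 0.05 -0.03  0.05] 68.7
9 [ 0.3 -0.1  2.4] [ 0.05 -0.05  0.04] 78.7
[0.52350755 0.30624329 0.10924041] [ 0.69151473 -0.38527415  1.05313128] 0.15373569715121296 11.9583
```

```bash
cat >> h.py <<'E'
def board(im,c,M,uv):
    h=cv2.cvtColor(im,cv2.COLOR_RGB2HSV)
    g=((h[...,0]>5)&(h[...,0]<20)&(h[...,1]>100)).astype(np.uint8)
    g=cv2.morphologyEx(g,cv2.MORPH_CLOSE,np.ones((5,5)))
    n,l,s,ce=cv2.connectedComponentsWithStats(g); i=l[int(uv[1]),int(uv[0])]
    cn,_=cv2.findContours((l==i).astype(np.uint8),cv2.RETR_EXTERNAL,cv2.CHAIN_APPROX_NONE)
    q=cv2.convexHull(np.vstack(cn))[:,0]
    w=np.array([p2w(c,M,u,.018)[:2] for u in q])
    from scipy.optimize import least_squares
    r=least_squares(lambda v:np.hypot(*(w-v[:2]).T)-v[2],[*w.mean(0),.095],loss='soft_l1',f_scale=.002)
    print('board',r.x.round(4),'rms',np.sqrt(np.mean(r.fun**2)).round(4),s[i]); return r.x
E
python3 - <<'E'
from h import *
p=np.array(robot.current_tool_pos())
print(robot.line_to(p+[0,0,.03],velocity=.06,f_stop=12),robot.current_contact_force())
robot.line_to(p+[0,0,.13],velocity=.12,f_stop=12); robot.pause(.2)
print(robot.current_contact_force(),robot.current_finger_gap(),robot.current_tool_pos())
for n in ('scene','side'):
    im=grab(n,n+'2.png'); c,M=cam(n)
    d=recognise('board',n)[0]; print(d); board(im,c,M,d['rect'])
im=grab('wrist','w2.png')
# wrist view of board: from farther side
robot.move_to([.53,.09,.26],[180,0,79]); robot.pause(.4)
c,M=cam('wrist'); im=grab('wrist','w3.png')
d=recognise('board','wrist'); print(d[:1],robot.current_time_s())
a=cv2.imread('pics/scene2.png');b=cv2.imread('pics/w3.png')
cv2.imwrite('pics/v2.png',cv2.resize(np.hstack([a,b]),(800,300)))
E
```

```text
False [ 0.14526239  0.34141672 -2.24273725]
[-0.23233137 -0.15324681 -1.08740677] 0.15981309564225477 [0.52318595 0.30589966 0.2382659 ]
{'rect': [240.9, 213.6, 80.9, 75.9], 'p': 0.56}
board [ 0.5381 -0.017   0.0941] rms 0.0007 [ 202  179   81   73 4649]
{'rect': [275.7, 208.9, 82.6, 71.9], 'p': 0.61}
board [ 0.5363 -0.0195  0.0954] rms 0.0011 [ 233  173   83   71 4610]
[{'rect': [311.5, 218.4, 74.7, 121.4], 'p': 0.91}] 15.4167
```

View pics/v2.png

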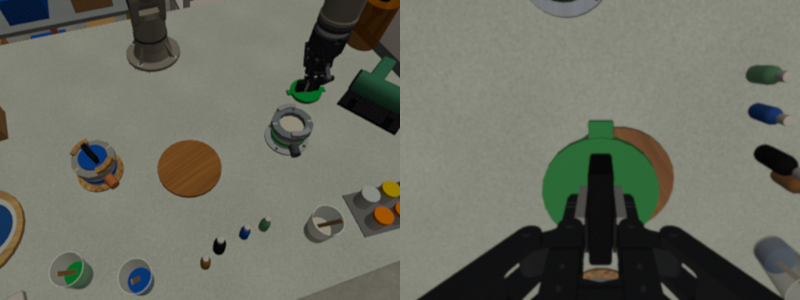

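The cover is off and hangs level in the jaws, with the open pot at (290,125) in the left half of the picture. The board fits come out at about (0.537, −0.018), and the fitted radius matches 95 mm. Next: place it.

```bash
python3 - <<'E'
from h import *
x,y=.5372,-.0183
robot.move_to([x,y,.15],[180,0,79]); robot.pause(.3)
robot.line_to([x,y,.068],velocity=.08,f_stop=12); robot.pause(.3)
print(robot.current_tool_pos(),robot.current_contact_force())
print(robot.line_to([x,y,.053],velocity=.015,f_stop=5)); robot.pause(.2)
print(robot.current_tool_pos(),robot.current_eef_rot(),robot.current_contact_force(),robot.current_time_s())
for n in ('scene','side'): grab(n,n+'3.png')
a=cv2.imread('pics/scene3.png')[120:270,160:320];b=cv2.imread('pics/side3.png')[130:280,190:350]
cv2.imwrite('pics/v3.png',cv2.resize(np.hstack([a,b]),(800,375)))
E
```

```text
[ 0.53737544 -0.01834981  0.06827907] [ 0.63261989 -0.72815749 -2.08304729]
True
[ 0.53712984 -0.01832744  0.05717341] [-1.79978437e+02  4.92958630e-03  7.89949773e+01] [ 0.42233107 -0.83175952  5.88440954] 18.775
```

View pics/v3.png

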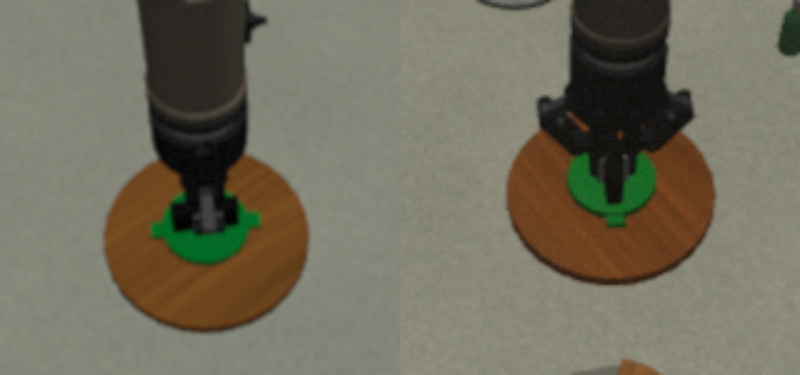

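The cover touched down at the expected height (TCP at 0.0572) and stands flat and central on the board in both views. Release, retreat and check.

```bash
python3 - <<'E'
from h import *
fingers.gripper_to(.5); robot.pause(.2)
p=np.array(robot.current_tool_pos())
print(robot.line_to(p+[0,0,.06],velocity=.08,f_stop=10))
robot.line_to(p+[0,0,.19],velocity=.15); robot.pause(.4)
c,M=cam('wrist'); im=grab('wrist','w4.png')
d=recognise('board','wrist'); print(d[:1])
h=cv2.cvtColor(im,cv2.COLOR_RGB2HSV)
for n in ('scene','side'):
    i2=grab(n,n+'4.png'); c2,M2=cam(n)
    for q in recognise('green_cover',n)[:1]: print(n,q,p2w(c2,M2,q['rect'][:2],.04).round(4))
print(robot.current_time_s())
E
```

```text
False
[{'rect': [259.8, 147.9, 166.0, 160.2], 'p': 0.76}]
scene {'rect': [241.7, 209.1, 42.4, 31.8], 'p': 0.83} [ 0.5394 -0.0178  0.04  ]
side {'rect': [276.7, 199.9, 36.6, 39.4], 'p': 0.82} [ 0.5421 -0.0204  0.04  ]
22.0833
```

View pics/w4.png

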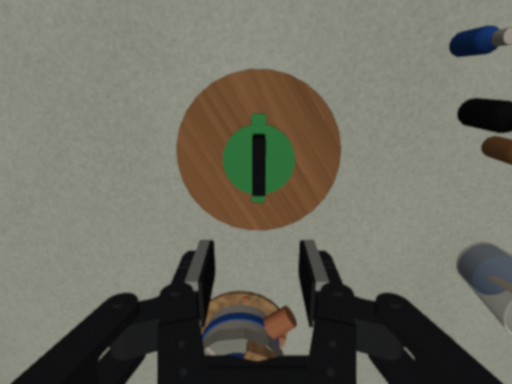

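The cover stands upright, with its disc centre at (259,158) and the board centre at (259,149). Some of that offset is parallax, so I'll compute the true offset.

```bash
python3 - <<'E'
from h import *
c,M=cam('wrist'); im=grab('wrist')
b=board(im,c,M,(210,190))
h=cv2.cvtColor(im,cv2.COLOR_RGB2HSV)
def cover(im,c,M):
    h=cv2.cvtColor(im,cv2.COLOR_RGB2HSV)
    g=((h[...,0]>50)&(h[...,0]<75)&(h[...,1]>120)).astype(np.uint8)
    g[250:]=0
    g=cv2.morphologyEx(g,cv2.MORPH_CLOSE,np.ones((13,13)))
    g=cv2.morphologyEx(g,cv2.MORPH_OPEN,cv2.getStructuringElement(2,(31,31)))
    cn,_=cv2.findContours(g,0,1); q=max(cn,key=len)[:,0]
    w=np.array([p2w(c,M,u,.036)[:2] for u in q])
    e=cv2.minEnclosingCircle(w.astype(np.float32)*1000); print('cover mm',e)
cover(im,c,M)
E
```

```text
board [ 0.5373 -0.0175  0.0928] rms 0.0002 [  177    70   163   160 15938]
cover mm ((537.1978759765625, -18.11431121826172), 40.273555755615234)
```

The offset is under 1 mm, so I'm handing the job in.

```bash
python3 -c "
from h import *
print(workorder.close_job(),robot.current_time_s())"
```

```text
the job is handed in; nothing more can be done
the job is handed in; nothing more can be done
```

The green cover is unlocked, lifted off, and standing upright within about 1 mm of the middle of the board; the blue cover was not touched, and the job is handed in at about 22 s of the 45 s allowed.

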